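Load and index the bench drilling jig

TASK

Load the drilling jig in drilling order: stand the tall blank in recess one of the sled, next to the drill-guide arm, and after it the low blank in recess two, each flat on the recess floor with its crossed face up. Then pull up the black-knobbed lock pin, slide the sled towards the arm to the next hole, which brings the tall blank under the drill bushing, and push the pin fully home. Finish while still holding the knob pressed firmly down, so that the drill cannot shake the pin out, and leave the other things on the bench where they are.

Things in the scene. Friction and masses are not known exactly. Their poses are not given: they have to be found in the camera images.
- jig: drilling jig fixed to the bench: plywood base 18 mm thick; origin at bench height, x along the row towards the drill-guide arm (away from the robot), y left, z up. Base x -255..150, y -82..88 mm. Steel index strip along the left side (y 48..78 mm, top 30 mm above the bench) with 3 round holes, 12.8 mm wide, 12 mm deep, at x -228, -138, -48 mm
- recess_one (a point): floor centre of recess one in the sled, next to the drill-guide arm, marked by one dot. The sled is a wooden board 215 x 93 mm, top 41 mm above the bench. Both recesses are round, 78 mm wide, 8 mm deep (floor 33 mm above the bench), 90 mm apart: keep fingertips above the 8 mm rim when placing. z axis up
- recess_two (a point): floor centre of recess two, like recess one but 90 mm nearer the robot, beside the lock pin, marked by two dots. z axis up
- tall_mid (a point): centre, half-way up, of the tall blank: irregular eight-sided sawn wooden block with a cross on top, 53 mm high, 60 to 69 mm across (60 mm along the direction 30 degrees from its x towards its y), corners at most 36 mm from its axis, 0.08 to 0.16 kg. Starts upright on a fixed wooden batten 98 mm wide, top 42 mm above the bench. z axis up
- low_mid (a point): centre, half-way up, of the low blank: similar block with a cross on top, 36 mm high, 58 to 67 mm across (58 mm along the direction 45 degrees from its x towards its y), corners at most 35 mm from its axis, 0.05 to 0.1 kg. Starts upright on the same batten, 110 mm or more from the tall one; which is nearer the robot varies. z axis up
- pin_knob (a point): centre of the lock pin's round black knob: 26 mm wide from 5 mm below to 7 mm above this point, all of it 13 mm below to 11 mm above; 80 mm above the bench with the pin home. Pin 10 mm wide, round nose, upright in a steel barrel on a lug (30 mm along the row, top 47 mm above the bench) at the sled's near left corner; it moves with the sled. Pinch it from above
- next_hole (a point): centre of the mouth of the middle hole in the index strip, 30 mm above the bench: the hole that the pin must enter, 90 mm further along the jig's x axis than the hole it starts in
- sled (a joint): how far the sled has slid along the jig's x axis from its first hole, m: 0 at the start (up to 1 mm off, the play of the pin), 0.090 at the next hole, 0.180 at the last. It slides with about 3 N of friction, only while the pin is out of the strip
- lock_pin (a joint): how far the lock pin is pulled up, m: 0 fully home on the hole's floor, 0.012 just clear of the strip, 0.020 at its upper stop (starts at 0 to 0.003). A drag fit without a spring: it takes about 3 N to move and stays where it is left
- gouge: bystander: turning gouge, 445 mm long, lying along x on the low wooden batten (28 mm high) between the jig and the blanks; not part of the job, must stay where it is
- wedge: bystander: wooden wedge, 88 mm long, left of the blanks' batten; not part of the job, must stay where it is
- spanner: bystander: steel spanner, 150 mm long, left of the blanks' batten; not part of the job, must stay where it is
- roll: bystander: roll of abrasive cloth, 50 mm high, at the front of the bench, left of the blanks' batten; not part of the job, must stay where it is
- drill_bush (a point): lower end of the steel drill bushing (21 mm wide), 92 mm above the bench, in a dark wooden arm that overhangs the sled's track from the right side, 46 mm wide along the row; arm underside 94 mm, top 110 mm, bushing top 116 mm above the bench. The left end of the arm is 26 mm left of this point

How it is judged:
By the outcome, as a careful person would: the job done as asked, in the order asked, and still so for the second after the job is handed in, while the arm keeps its last pose, push and grip.
It also fails if it takes over 64 s, if anything falls off the work surface, if the arm or the gripper's body presses on something with over 40 N, if the wrist force passes 120 N, or if a joint passes its speed limit or range.

ROBOT

A 6-joint arm with a two-finger parallel gripper is mounted at the origin on a cart in front of the work surface, level with it; the furniture and walls round the work are solid. World frame = base frame: x ahead of the robot, y to its left, z up, the work surface at z = 0. Lengths are in m, angles in rad, forces in N, time in s.
With the tool pointing down it reaches from about 0.35 to 0.775 m from the base axis. Payload 7.3 kg.
Tool frame: the origin (TCP) lies on the centre line of the jaws, within the pads' length; the fingertips stand 8 mm ahead of it and the grasp point (between the pads) lies 11 mm behind it; z points along the fingers, y is the line along which they close (so a half turn about z gives the same grasp; the last joint's range is limited). The gripper opens to 92 mm and grips with 3 to 60 N. Pads are 19 mm wide; open, the fingers measure 130 mm over their backs; the gripper's body (75 mm by 190 mm) begins 47 mm behind the grasp point.
Start: joints at [1.067, 0.342, 1.524, -0, 1.275, -0.146], TCP at [0.184, 0.492, 0.235] pointing down, gripper open.
Joint ranges: [-2.53, 2.53], [-0.77, 2.02], [0.04, 2.7], [-1, 4.14], [0.28, 2.66], [-3.11, 3.11]. Speed limits (rad/s): [2.57, 2.57, 3.14, 3.14, 3.14, 3.14].

INTERFACE

Orientations are given as a unit quaternion [x, y, z, w].
In Python, from cell import sense, grab_frame, job_done gives the robot as it stands. The module is installed in compiled form; this text tells all that it offers.
- The arm moves only by the tool drive_tool, never from a script. Its argument "increments" is a list of rows, each an object of numbers: "dx", "dy", "dz": the shift along the tool's x, y, z scaled (see below); "yaw": the turn about the tool's z scaled (see below); "claw": the closure, from 0 (fully open) to 1 (shut). A call has 1 to 12 rows; each row is the pose to reach, as a shift and turn from the pose commanded when the call began, along the tool's axes at that moment, turning the shorter way round; what a row does not reach only later rows make up. The controller multiplies each number of a shift by 0.3 m and each number of a turn by 180 degrees. A row lasts 1/12 s, in which the tool goes at most 41.7 mm and 7.16 degrees, less where a joint would pass 70% of its speed; a pose out of reach is approached as far as the arm can. A call with a number of a shift or a turn outside -1 to 1 is refused whole. A call with a gripper value outside its range is refused whole. The fingers move at their own pace and stop on an object; "newtons" is the grip in N (left out, the last holds). Time passes only in rows, so rows that repeat a pose let the fingers close. It gives the time, the measured TCP pose, the force, the opening and the grip force at its end, in the units of the state.
- sense(): the state, without advancing time (a new reading comes with each control period).
- grab_frame(name): name is "side" or "top" or "wrist"; returns a dict with "image" (384x512x3 uint8, blue, green, red), "fx", "fy", "cx", "cy" (pixels), "pose" (4x4, takes a point from camera to world coordinates). Camera axes: x right, y up, looking along -z (the intrinsics and any distortion apply to the point x, -y, -z); pixel columns grow to the right and rows downward; lengths in m; the calibration is good to about 2 mm. A picture is of the moment at which its call begins. There is no depth.
- job_done(): hands the job in; it is judged then, once.
The state is a dict: "time_s": time; "joint_pos": joint angles; "qd": joint speeds; "joint_torque": joint torques, N m; "position": TCP position; "ee_rot": TCP orientation; "ft_force": force on the tool from outside, world axes, zero at the start; "torque": the same for the moment, N m; "finger_gap": finger opening in m; "grasp_force": force on a finger pad.
Only numpy, scipy, OpenCV 4.12 (cv2) and the standard library are available. Lean on these libraries where they do the work, as an engineer would, in place of code of your own. Each camera call takes 0.05 s, during which the arm holds its last target. There are 200 camera calls.

## Working session

There is one attempt and no reset: what is moved stays moved. The work goes in short steps, Python scripts to look and compute and a tool call to move; the robot and the scene stay as the last step left them, time stands still between calls to the robot, and variables do not carry over. Pictures are saved under pics/ and viewed, at most 10 in all, crops included, and the job is handed in when it is done.

Besides the shell and the picture viewer there is one more tool, called after "Emit:" in YAML: its name, and indented under it one key for each argument. drive_tool: Moves the arm, as the interface text tells. Its arguments: {"type":"object","properties":{"increments":{"type":"array","items":{"type":"object","properties":{"dx":{"type":"number"},"dy":{"type":"number"},"dz":{"type":"number"},"yaw":{"type":"number"},"claw":{"type":"number"}}}},"newtons":{"type":"number"}},"required":["increments"]}

```bash
mkdir -p pics; python3 - <<'E'
from cell import *
import cv2,numpy as np
s=sense();print(s)
for n in("top","side"):
    f=grab_frame(n);cv2.imwrite(f"pics/{n}0.png",f["image"]);np.savez(f"{n}0.npz",**f)
    print(n,{k:f[k] for k in f if k!="image"})
a=cv2.imread("pics/top0.png");cv2.imwrite("pics/top0b.png",cv2.resize(a,(800,600),interpolation=cv2.INTER_CUBIC))
a=cv2.imread("pics/side0.png");cv2.imwrite("pics/side0b.png",cv2.resize(a,(800,600),interpolation=cv2.INTER_CUBIC))
E
```

```text
{'time_s': 0.0, 'joint_pos': array([ 1.06700665e+00,  3.42721492e-01,  1.52501621e+00,  2.21722391e-05,
        1.27537574e+00, -1.45986684e-01]), 'qd': array([ 0.00023565,  0.00080802,  0.00064215, -0.00052271,  0.00098756,
        0.00085085]), 'joint_torque': array([ 2.74539962e-04, -4.31253433e+01, -2.44212574e+01,  7.18394620e-02,
        5.61128114e-02, -1.38628261e-04]), 'position': array([0.18364159, 0.49142099, 0.23404587]), 'ee_rot': array([ 1.77951842e-01,  9.84038904e-01, -7.17226884e-04, -2.52767418e-04]), 'ft_force': array([ 0.83800894,  0.40078904, -1.11216637]), 'torque': array([ 0.00898848, -0.02061558, -0.015467  ]), 'grasp_force': 0.0, 'finger_gap': 0.0919244614242367}
top {'fx': 493.41361362892366, 'fy': 493.41361362892366, 'cx': 253.6340846548933, 'cy': 191.87297119639808, 'pose': array([[ 0.0242096 ,  0.98856634, -0.14883042,  0.39653106],
       [-0.99970554,  0.02369406, -0.00523634, -0.02215119],
       [-0.00165008,  0.14891336,  0.98884887,  1.15189787],
       [ 0.        ,  0.        ,  0.        ,  1.        ]])}
side {'fx': 350.8468469898975, 'fy': 350.8468469898975, 'cx': 254.5163503354141, 'cy': 190.61759856936357, 'pose': array([[-0.98930099,  0.04793384, -0.13778935,  0.41826895],
       [-0.14541529, -0.40003246,  0.90489139,  0.76291675],
       [-0.01174529,  0.91524662,  0.40272282,  0.41848398],
       [ 0.        ,  0.        ,  0.        ,  1.        ]])}
```

View pics/top0b.png

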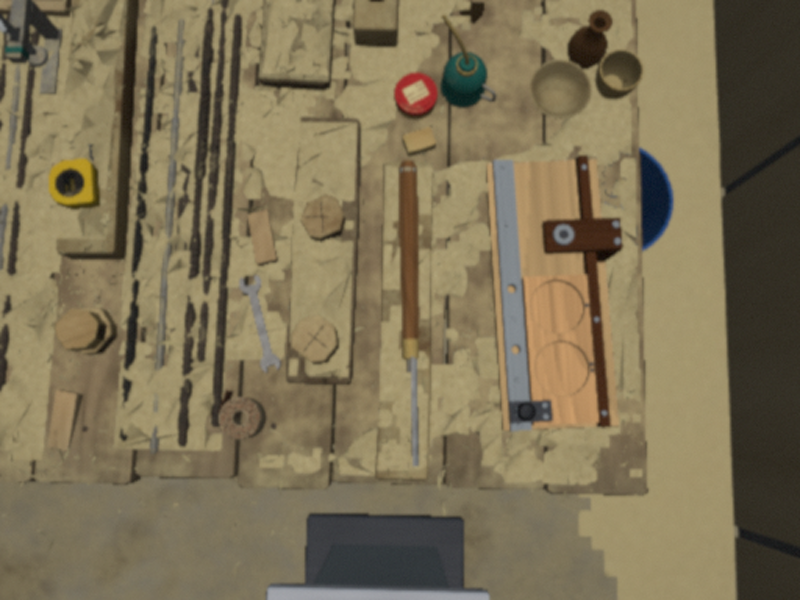

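View pics/side0b.png

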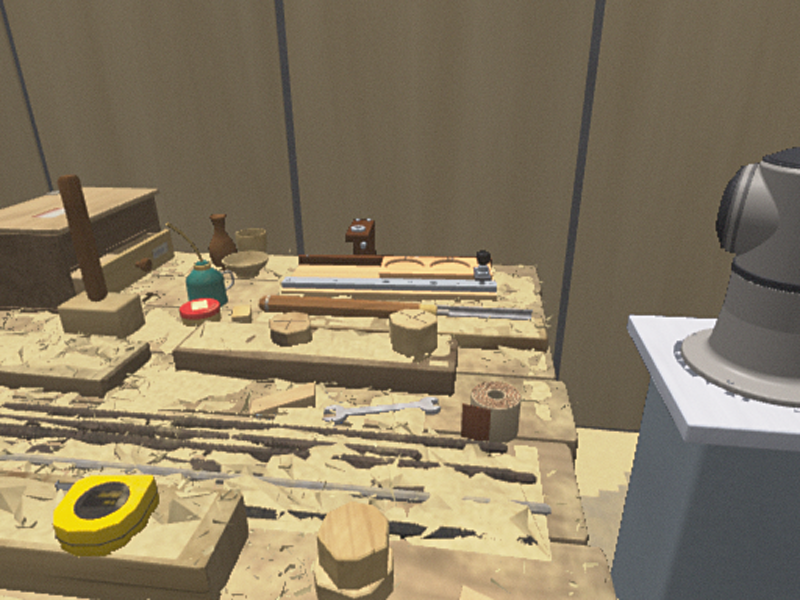

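The top view shows blanks at (317,340) and (322,217), knob at (527,411), bushing at (564,234), strip holes at (511,288) and (515,350), and recesses at about (557,306) and (562,368), all in 800x600 px. In the side view the blank nearer the robot, at (413,330), is the tall one.

```bash
cat > h.py <<'E'
import numpy as np,cv2
from scipy.spatial.transform import Rotation as R
def ray(f,u,v):
    d=np.array([(u-f["cx"])/f["fx"],-(v-f["cy"])/f["fy"],-1.]);P=np.array(f["pose"])
    return P[:3,3],P[:3,:3]@d
def onz(f,u,v,z):
    o,d=ray(f,u,v);return o+d*(z-o[2])/d[2]
def pix(f,p):
    P=np.array(f["pose"]);c=P[:3,:3].T@(np.array(p)-P[:3,3]);return np.array([f["cx"]-f["fx"]*c[0]/c[2],f["cy"]+f["fy"]*c[1]/c[2]])
E
python3 - <<'E'
from h import *
f=np.load("top0.npz");k=512/800
for n,u,v,z in[("tall",317,340,.095),("low",322,217,.078),("knob",527,411,.091),("bush",564,234,.116),("hmid",515,350,.03),("hlast",511,288,.03),("r1",557,306,.041),("r2",562,368,.041),("stripfar",503,161,.03),("stripnear",517,427,.03)]:
    print(n,onz(f,u*k,v*k,z).round(4))
E
```

```text
tall [0.4971 0.0912 0.095 ]
low [0.6755 0.0928 0.078 ]
knob [ 0.4074 -0.1982  0.091 ]
bush [ 0.6495 -0.2451  0.116 ]
hmid [ 0.4956 -0.1909  0.03  ]
hlast [ 0.587  -0.1849  0.03  ]
r1 [ 0.5602 -0.2502  0.041 ]
r2 [ 0.4703 -0.2568  0.041 ]
stripfar [ 0.7815 -0.1724  0.03  ]
stripnear [ 0.3849 -0.1939  0.03  ]
```

```bash
cat >> h.py <<'E'
def go(s,p,yaw_deg=None,cmd=None):
    "increments for a world TCP target p and world angle of tool y (mod 180)"
    M=R.from_quat(s["ee_rot"]).as_matrix();p0=s["position"] if cmd is None else np.array(cmd)
    d=M.T@(np.array(p)-p0)/.3
    cur=np.degrees(np.arctan2(M[1,1],M[0,1]));y=0
    if yaw_deg is not None: y=-(((yaw_deg-cur+90)%180)-90)/180
    print("pos",s["position"].round(4),"yaw",cur.round(2),"t",round(s["time_s"],2),"gap",round(s["finger_gap"],4),"F",s["ft_force"].round(1),"j6",s["joint_pos"][5].round(2)); print("-> dx dy dz",d.round(4),"yaw",round(y,4))
E
python3 - <<'E'
from h import *
from cell import *
s=sense();f=grab_frame("wrist")
M=R.from_quat(s["ee_rot"]).as_matrix()
print(M.T@(f["pose"][:3,3]-s["position"]),(M.T@f["pose"][:3,:3]).round(3),f["fx"],f["cx"],f["cy"])
go(s,[.56,.09,.30],90);go(s,[.45,.09,.30],90)
E
```

```text
[ 0.0848102  -0.00062449 -0.14959532] [[-0.     0.951  0.31 ]
 [ 1.    -0.     0.   ]
 [ 0.     0.31  -0.951]] 304.2737555061595 251.33157710378086 190.32681630778697
pos [0.1837 0.4915 0.2341] yaw 69.5 t 0.1 gap 0.0917 F [ 0.3  0.1 -1.2] j6 -0.15
-> dx dy dz [-1.6436 -0.8144 -0.2188] yaw -0.1139
pos [0.1837 0.4915 0.2341] yaw 69.5 t 0.1 gap 0.0917 F [ 0.3  0.1 -1.2] j6 -0.15
-> dx dy dz [-1.3002 -0.9428 -0.2186] yaw -0.1139
```

Emit:
drive_tool:
  increments:
    - {"dx":-0.8,"dy":-0.41}
    - {"dx":-0.8,"dy":-0.41}
    - {"dx":-0.8,"dy":-0.41}
    - {"dx":-0.8,"dy":-0.41}
    - {"dx":-0.8,"dy":-0.41}
    - {"dx":-0.8,"dy":-0.41}
    - {"dx":-0.8,"dy":-0.41}

```text
schema error: expected keys dx, dy, dz, yaw, claw
```

Emit:
drive_tool:
  increments:
    - {"dx":-0.81,"dy":-0.41,"yaw":-0.114}
    - {"dx":-0.81,"dy":-0.41,"yaw":-0.114}
    - {"dx":-0.81,"dy":-0.41,"yaw":-0.114}
    - {"dx":-0.81,"dy":-0.41,"yaw":-0.114}
    - {"dx":-0.81,"dy":-0.41,"yaw":-0.114}
    - {"dx":-0.81,"dy":-0.41,"yaw":-0.114}
    - {"dx":-0.81,"dy":-0.41,"yaw":-0.114}
    - {"dx":-0.81,"dy":-0.41,"yaw":-0.114}
    - {"dx":-0.81,"dy":-0.41,"yaw":-0.114}
    - {"dx":-0.81,"dy":-0.41,"yaw":-0.114}

```text
schema error: expected keys dx, dy, dz, yaw, claw
```

```bash
python3 - <<'E'
from h import *
from cell import *
f=grab_frame("wrist");np.savez("w1.npz",**f);s=sense();go(s,s["position"],90)
cv2.imwrite("pics/w1.png",cv2.resize(f["image"],(800,600),interpolation=cv2.INTER_CUBIC))
E
```

```text
pos [0.1837 0.4916 0.2343] yaw 69.5 t 0.2 gap 0.0917 F [ 0.9 -0.4  0.5] j6 -0.15
-> dx dy dz [0. 0. 0.] yaw -0.1139
```

View pics/w1.png

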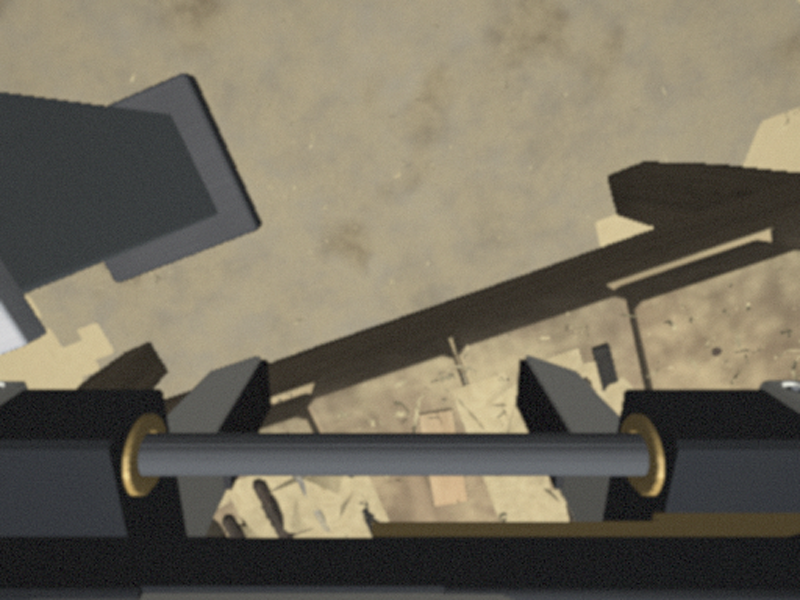

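The wrist view: fingers fill the lower part (rows over 360), so the camera sees usefully only on the tool's +x side. All row keys are required.

Emit:
drive_tool:
  increments:
    - {"dx":-0.8,"dy":-0.41,"dz":0,"yaw":0,"claw":0}
    - {"dx":-0.8,"dy":-0.41,"dz":0,"yaw":0,"claw":0}
    - {"dx":-0.8,"dy":-0.41,"dz":0,"yaw":0,"claw":0}
    - {"dx":-0.8,"dy":-0.41,"dz":0,"yaw":0,"claw":0}
    - {"dx":-0.8,"dy":-0.41,"dz":0,"yaw":0,"claw":0}
    - {"dx":-0.8,"dy":-0.41,"dz":0,"yaw":0,"claw":0}
    - {"dx":-0.8,"dy":-0.41,"dz":0,"yaw":0,"claw":0}

```text
time_s: 0.78
position: [0.3679, 0.2894, 0.2347]
ee_rot: [0.179, 0.984, -0.0, 0.001]
ft_force: [1.3, 0.6, 0.3]
finger_gap: 0.0918
grasp_force: 0.0
```

Emit:
drive_tool:
  increments:
    - {"dx":-0.81,"dy":-0.41,"dz":0,"yaw":-0.114,"claw":0}
    - {"dx":-0.81,"dy":-0.41,"dz":0,"yaw":-0.114,"claw":0}
    - {"dx":-0.81,"dy":-0.41,"dz":0,"yaw":-0.114,"claw":0}
    - {"dx":-0.81,"dy":-0.41,"dz":0,"yaw":-0.114,"claw":0}
    - {"dx":-0.81,"dy":-0.41,"dz":0,"yaw":-0.114,"claw":0}
    - {"dx":-0.81,"dy":-0.41,"dz":0,"yaw":-0.114,"claw":0}
    - {"dx":-0.81,"dy":-0.41,"dz":0,"yaw":-0.114,"claw":0}
    - {"dx":-0.81,"dy":-0.41,"dz":0,"yaw":-0.114,"claw":0}
    - {"dx":-0.81,"dy":-0.41,"dz":0,"yaw":-0.114,"claw":0}
    - {"dx":-0.81,"dy":-0.41,"dz":0,"yaw":-0.114,"claw":0}

```text
time_s: 1.62
position: [0.5495, 0.0925, 0.2343]
ee_rot: [0.0, 1.0, 0.0, -0.001]
ft_force: [-0.8, 0.6, -0.6]
finger_gap: 0.0916
grasp_force: 0.0
```

```bash
python3 - <<'E'
from h import *
from cell import *
f=grab_frame("wrist");np.savez("w1.npz",**f);s=sense();go(s,s["position"],90)
cv2.imwrite("pics/w1b.png",cv2.resize(f["image"],(800,600),interpolation=cv2.INTER_CUBIC))
E
```

```text
pos [0.5493 0.093  0.2345] yaw 90.06 t 1.67 gap 0.0919 F [-0.8  0.3  0.3] j6 -1.54
-> dx dy dz [0. 0. 0.] yaw 0.0003
```

View pics/w1b.png

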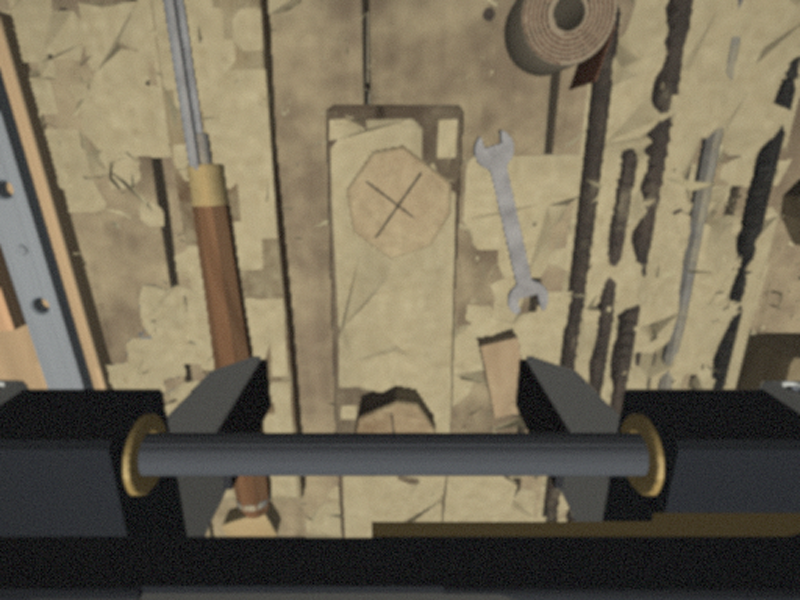

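The tall blank's cross is at (398,205) and its octagon spans about (348..452, 146..256). The low one is half hidden at the bottom, behind the gripper.

```bash
cat >> h.py <<'E'
def octa(f,u,v,z,rmm,out=None):
    im=np.ascontiguousarray(f["image"]);h,w=im.shape[:2]
    m=np.full((h,w),cv2.GC_BGD,np.uint8);c=onz(f,u,v,z)
    def circ(r): return np.array([pix(f,c+[r*np.cos(t),r*np.sin(t),0]) for t in np.linspace(0,6.28,60)]).round().astype(np.int32)
    cv2.fillPoly(m,[circ(rmm*1.7)],cv2.GC_BGD);cv2.fillPoly(m,[circ(rmm*1.25)],cv2.GC_PR_BGD);cv2.fillPoly(m,[circ(rmm*1.02)],cv2.GC_PR_FGD);cv2.fillPoly(m,[circ(rmm*.8)],cv2.GC_FGD)
    x0,y0=circ(rmm*1.8).min(0).clip(0);x1,y1=circ(rmm*1.8).max(0)
    sub=im[y0:y1,x0:x1].copy();ms=m[y0:y1,x0:x1].copy()
    cv2.grabCut(cv2.cvtColor(sub,cv2.COLOR_BGR2LAB),ms,None,np.zeros((1,65)),np.zeros((1,65)),6,cv2.GC_INIT_WITH_MASK)
    b=((ms&1)*255).astype(np.uint8);b=cv2.morphologyEx(b,cv2.MORPH_OPEN,np.ones((5,5)))
    k=max(cv2.findContours(b,cv2.RETR_EXTERNAL,cv2.CHAIN_APPROX_NONE)[0],key=cv2.contourArea)
    if out: 
        o=cv2.resize(sub,None,fx=6,fy=6,interpolation=cv2.INTER_CUBIC);cv2.drawContours(o,[(k*6+3).astype(np.int32)],-1,(0,0,255),1);cv2.imwrite(out,o);print(o.shape,x0,y0)
    P=np.array([onz(f,a+x0,d+y0,z)[:2] for a,d in k[:,0]])
    A=np.arange(0,180,5);Wd=[np.ptp(P@[np.cos(np.radians(a)),np.sin(np.radians(a))]) for a in A]
    hull=cv2.convexHull((P*1e4).astype(np.float32));M=cv2.moments(hull)
    print("centroid",np.round([M["m10"]/M["m00"]/1e4,M["m01"]/M["m00"]/1e4],4),"area mm2",M["m00"]/100)
    print("widths",[(int(a),round(float(w)*1000,1)) for a,w in zip(A,Wd)])
E
python3 - <<'E'
from h import *
f=np.load("w1.npz");octa(f,399*.64,205*.64,.095,.034,"pics/oct.png")
for u,v in[(367,182),(400,205),(420,173),(376,236),(413,217)]:print(onz(f,u*.64,v*.64,.095).round(4))
E
```

```text
(792, 786, 3) 190 61
centroid [0.4987 0.0955] area mm2 3075.4310602927208
widths [(0, 63.8), (5, 64.4), (10, 64.6), (15, 64.8), (20, 64.7), (25, 64.3), (30, 64.2), (35, 63.6), (40, 63.0), (45, 62.3), (50, 61.4), (55, 60.9), (60, 62.1), (65, 63.6), (70, 64.6), (75, 65.1), (80, 65.1), (85, 64.7), (90, 64.0), (95, 64.0), (100, 63.9), (105, 64.3), (110, 64.4), (115, 64.1), (120, 63.9), (125, 63.1), (130, 61.9), (135, 61.2), (140, 60.9), (145, 60.8), (150, 60.7), (155, 61.9), (160, 63.1), (165, 64.0), (170, 64.4), (175, 64.4)]
[0.4865 0.0768 0.095 ]
[0.5    0.0964 0.095 ]
[0.4814 0.1081 0.095 ]
[0.5188 0.0817 0.095 ]
[0.5072 0.1043 0.095 ]
```

View pics/oct.png

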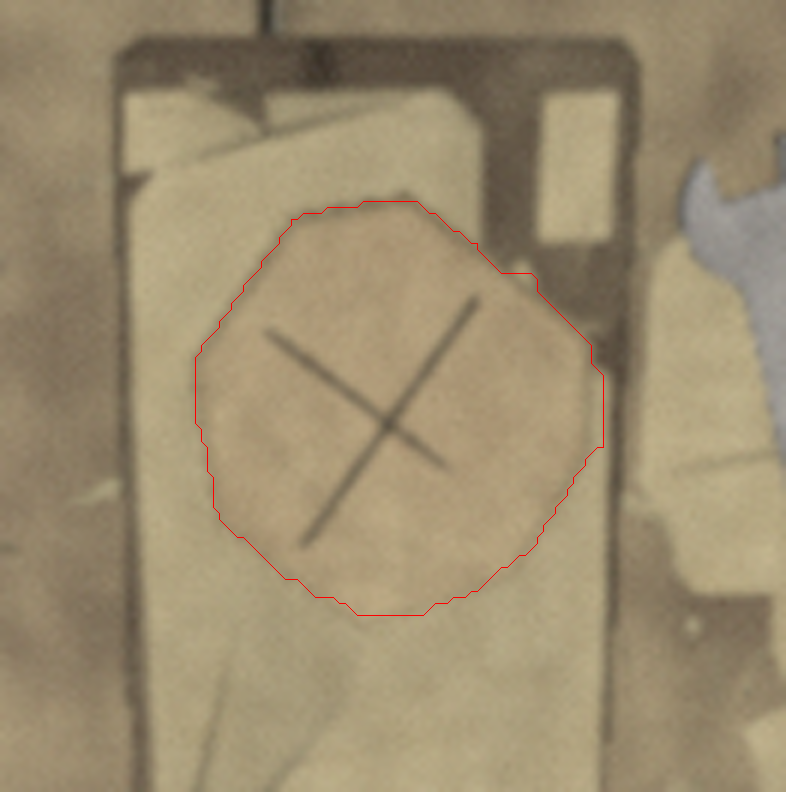

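The crop shows the contour hugging the octagon, with the cross at (388,424) in the crop and parallel flats whose normal is about 55° in world. The widths of 61 to 65 mm fit the stated 60 to 69.

```bash
python3 - <<'E'
from h import *
from cell import *
s=sense();f=np.load("w1.npz");print(onz(f,190+388/6,61+424/6,.095));go(s,[.4992,.0955,.070],54.5)
E
```

```text
[0.50043614 0.09512021 0.095     ]
pos [0.5493 0.093  0.2345] yaw 90.06 t 1.67 gap 0.0919 F [-0.8  0.3  0.3] j6 -1.54
-> dx dy dz [0.1664 0.0082 0.5487] yaw 0.1975
```

Emit:
drive_tool:
  increments:
    - {"dx":0.165,"dy":0.008,"dz":0.2,"yaw":0.1975,"claw":0}
    - {"dx":0.165,"dy":0.008,"dz":0.3,"yaw":0.1975,"claw":0}
    - {"dx":0.165,"dy":0.008,"dz":0.3,"yaw":0.1975,"claw":0}
    - {"dx":0.165,"dy":0.008,"dz":0.3,"yaw":0.1975,"claw":0}
    - {"dx":0.165,"dy":0.008,"dz":0.3,"yaw":0.1975,"claw":0}
    - {"dx":0.165,"dy":0.008,"dz":0.3,"yaw":0.1975,"claw":0}
    - {"dx":0.165,"dy":0.008,"dz":0.4,"yaw":0.1975,"claw":0}
    - {"dx":0.165,"dy":0.008,"dz":0.48,"yaw":0.1975,"claw":0}
    - {"dx":0.165,"dy":0.008,"dz":0.545,"yaw":0.1975,"claw":0}
    - {"dx":0.165,"dy":0.008,"dz":0.548,"yaw":0.1975,"claw":0}
    - {"dx":0.165,"dy":0.008,"dz":0.548,"yaw":0.1975,"claw":0}

```text
time_s: 2.58
position: [0.4999, 0.0953, 0.0702]
ee_rot: [0.303, 0.953, -0.0, -0.001]
ft_force: [0.2, 0.1, 0.1]
finger_gap: 0.0917
grasp_force: 0.0
```

Emit:
drive_tool:
  increments:
    - {"dx":0,"dy":0,"dz":0,"yaw":0,"claw":0.3}
    - {"dx":0,"dy":0,"dz":0,"yaw":0,"claw":0.35}
    - {"dx":0,"dy":0,"dz":0,"yaw":0,"claw":0.45}
    - {"dx":0,"dy":0,"dz":0,"yaw":0,"claw":0.6}
    - {"dx":0,"dy":0,"dz":0,"yaw":0,"claw":0.6}
    - {"dx":0,"dy":0,"dz":0,"yaw":0,"claw":0.6}
  newtons: 20

```text
time_s: 3.08
position: [0.5009, 0.0946, 0.0709]
ee_rot: [0.305, 0.952, 0.0, 0.0]
ft_force: [-0.2, -0.6, 3.8]
finger_gap: 0.0611
grasp_force: 20.0
```

Emit:
drive_tool:
  increments:
    - {"dx":0,"dy":0,"dz":-0.1,"yaw":0,"claw":0.6}
    - {"dx":0,"dy":0,"dz":-0.2,"yaw":0,"claw":0.6}
    - {"dx":0,"dy":0,"dz":-0.3,"yaw":0,"claw":0.6}
    - {"dx":0,"dy":0,"dz":-0.4,"yaw":0,"claw":0.6}
    - {"dx":0,"dy":0,"dz":-0.45,"yaw":0,"claw":0.6}
    - {"dx":0,"dy":0,"dz":-0.45,"yaw":0,"claw":0.6}

```text
time_s: 3.58
position: [0.5024, 0.0947, 0.209]
ee_rot: [0.305, 0.952, 0.001, 0.003]
ft_force: [0.2, 0.8, -1.0]
finger_gap: 0.0613
grasp_force: 20.0
```

```bash
python3 - <<'E'
from h import *
from cell import *
s=sense();go(s,[.63,-.245,.205],93.4)
E
```

```text
pos [0.5024 0.0947 0.209 ] yaw 54.48 t 3.58 gap 0.0613 F [ 0.2  0.8 -1. ] j6 -0.91
-> dx dy dz [-1.004  -0.6744  0.0159] yaw -0.2162
```

Emit:
drive_tool:
  increments:
    - {"dx":-0.5,"dy":-0.335,"dz":0.01,"yaw":0,"claw":0.6}
    - {"dx":-0.5,"dy":-0.335,"dz":0.01,"yaw":0,"claw":0.6}
    - {"dx":-0.5,"dy":-0.335,"dz":0.01,"yaw":0,"claw":0.6}
    - {"dx":-0.5,"dy":-0.335,"dz":0.01,"yaw":0,"claw":0.6}
    - {"dx":-1.0,"dy":-0.67,"dz":0.01,"yaw":-0.216,"claw":0.6}
    - {"dx":-1.0,"dy":-0.67,"dz":0.01,"yaw":-0.216,"claw":0.6}
    - {"dx":-1.0,"dy":-0.67,"dz":0.01,"yaw":-0.216,"claw":0.6}
    - {"dx":-1.0,"dy":-0.67,"dz":0.01,"yaw":-0.216,"claw":0.6}
    - {"dx":-1.0,"dy":-0.67,"dz":0.01,"yaw":-0.216,"claw":0.6}
    - {"dx":-1.0,"dy":-0.67,"dz":0.01,"yaw":-0.216,"claw":0.6}
    - {"dx":-1.0,"dy":-0.67,"dz":0.01,"yaw":-0.216,"claw":0.6}
    - {"dx":-1.0,"dy":-0.67,"dz":0.01,"yaw":-0.216,"claw":0.6}

```text
time_s: 4.58
position: [0.6272, -0.243, 0.2002]
ee_rot: [-0.028, 1.0, 0.001, -0.001]
ft_force: [-0.5, 0.3, -0.3]
finger_gap: 0.0616
grasp_force: 20.0
```

```bash
python3 - <<'E'
from h import *
from cell import *
f=grab_frame("wrist");np.savez("w2.npz",**f);s=sense();go(s,[.63,-.245,.205],93.4)
cv2.imwrite("pics/w2.png",cv2.resize(f["image"],(800,600),interpolation=cv2.INTER_CUBIC))
E
```

```text
pos [ 0.6274 -0.2424  0.2009] yaw 93.26 t 4.63 gap 0.0617 F [-0.2  0.5 -0.6] j6 -2.11
-> dx dy dz [-0.0081 -0.009  -0.0135] yaw -0.0008
```

View pics/w2.png

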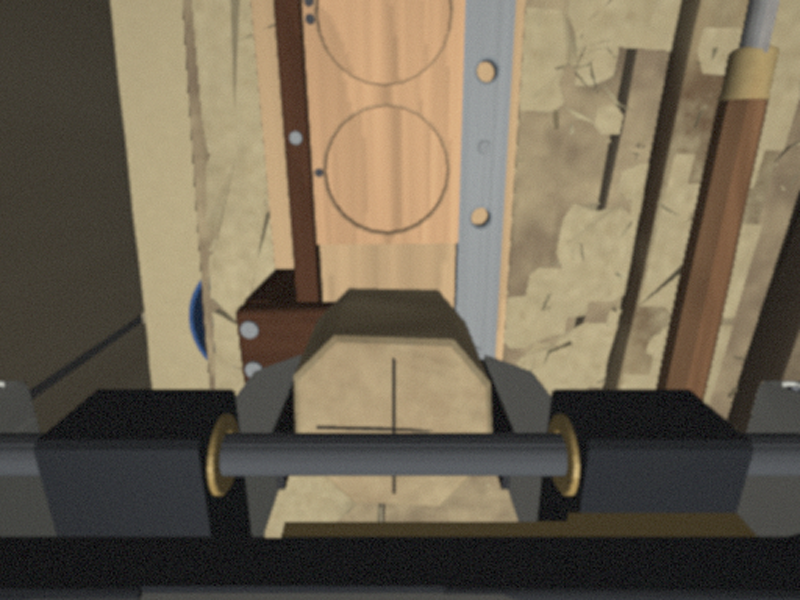

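View w2: recess one's ring spans (326..449, 105..233), strip holes are at (486,71) and (480,216), and the held tall blank's cross is at (393,430), upright between the fingers.

```bash
cat >> h.py <<'E'
def ring(f,u,v,z=.041,r0=.033,r1=.044,thr=7):
    "circle from dark line pixels near a seed; returns world centre, radius"
    g=cv2.cvtColor(np.ascontiguousarray(f["image"]),cv2.COLOR_BGR2GRAY).astype(np.float32)
    d=cv2.GaussianBlur(g,(0,0),5)-g
    c=onz(f,u,v,z)[:2]
    ys,xs=np.nonzero(d>thr);P=np.array([onz(f,a,b,z)[:2] for a,b in zip(xs,ys)])
    for r in (.004,.0025,.0015,.0015):
        D=np.hypot(*(P-c).T);Q=P[(D>r0)&(D<r1)] if r==.004 else P[abs(D-R0)<r]
        A=np.c_[2*Q,np.ones(len(Q))];x=np.linalg.lstsq(A,(Q**2).sum(1),rcond=None)[0];c=x[:2];R0=np.sqrt(x[2]+c@c)
    return c,R0,len(Q)
E
python3 - <<'E'
from h import *
f=np.load("w2.npz");k=.64
c1=ring(f,387*k,168*k);print(c1)
for n,u,v,z in[("h2",486,71,.03),("h3",480,216,.03),("cross",393,430,.225)]:print(n,onz(f,u*k,v*k,z).round(4))
E
```

```text
(array([ 0.55912722, -0.25140129]), np.float64(0.038663601584980875), 696)
h2 [ 0.497  -0.1931  0.03  ]
h3 [ 0.5854 -0.1869  0.03  ]
cross [ 0.6253 -0.2435  0.225 ]
```

```bash
python3 - <<'E'
from h import *
from cell import *
go(sense(),[.561,-.2503,.085],93.6)
E
```

```text
pos [ 0.6274 -0.2424  0.2009] yaw 93.26 t 4.63 gap 0.0617 F [-0.2  0.5 -0.6] j6 -2.11
-> dx dy dz [ 0.2218 -0.0142  0.3869] yaw -0.0019
```

Emit:
drive_tool:
  increments:
    - {"dx":0.12,"dy":-0.008,"dz":0,"yaw":-0.002,"claw":0.6}
    - {"dx":0.22,"dy":-0.014,"dz":0,"yaw":-0.002,"claw":0.6}
    - {"dx":0.222,"dy":-0.014,"dz":0.1,"yaw":-0.002,"claw":0.6}
    - {"dx":0.222,"dy":-0.014,"dz":0.2,"yaw":-0.002,"claw":0.6}
    - {"dx":0.222,"dy":-0.014,"dz":0.3,"yaw":-0.002,"claw":0.6}
    - {"dx":0.222,"dy":-0.014,"dz":0.37,"yaw":-0.002,"claw":0.6}
    - {"dx":0.222,"dy":-0.014,"dz":0.387,"yaw":-0.002,"claw":0.6}
    - {"dx":0.222,"dy":-0.014,"dz":0.387,"yaw":-0.002,"claw":0.6}
    - {"dx":0.222,"dy":-0.014,"dz":0.387,"yaw":-0.002,"claw":0.6}

```text
time_s: 5.38
position: [0.5624, -0.251, 0.0874]
ee_rot: [-0.033, 0.999, -0.0, 0.001]
ft_force: [0.1, -0.7, -0.5]
finger_gap: 0.0614
grasp_force: 20.0
```

```bash
python3 - <<'E'
from h import *
from cell import *
s=sense();go(s,[.561,-.2503,.063],93.6)
f=grab_frame("wrist");np.savez("w3.npz",**f);g=grab_frame("top");np.savez("t3.npz",**g)
t=g["image"][120:300,290:410];t=cv2.resize(t,(400,600),interpolation=cv2.INTER_CUBIC)
w=cv2.resize(f["image"],(400,300));w=np.vstack([w,cv2.resize(grab_frame("side")["image"][130:205,160:260],(400,300),interpolation=cv2.INTER_CUBIC)])
cv2.imwrite("pics/c3.png",np.hstack([t,w]))
E
```

```text
pos [ 0.5624 -0.251   0.0874] yaw 93.73 t 5.38 gap 0.0614 F [ 0.1 -0.7 -0.5] j6 -2.18
-> dx dy dz [0.0045 0.0028 0.0812] yaw 0.0007
```

View pics/c3.png

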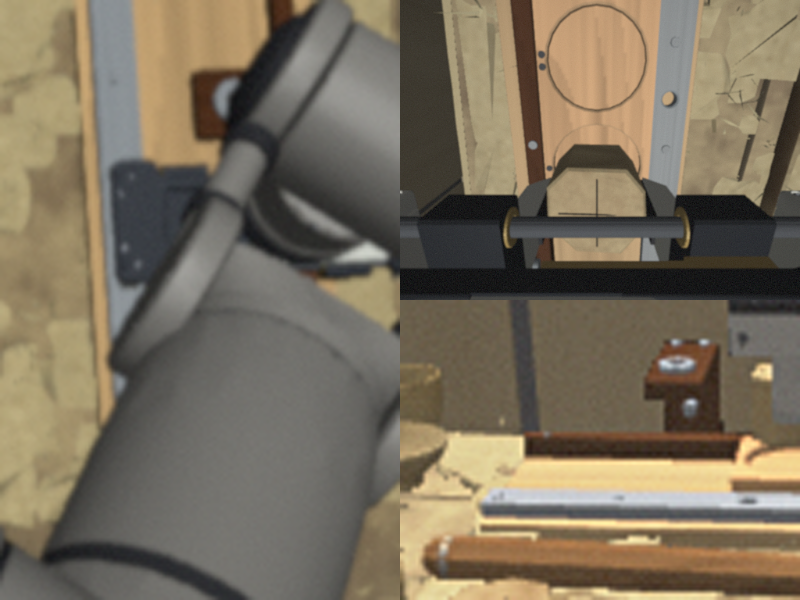

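The wrist panel shows the tall blank held over recess one, with its ring edge visible just ahead of the blank, and recess two fully visible around (252,73) native px. The top and side panels are no help because the arm blocks them.

```bash
python3 - <<'E'
from h import *
f=np.load("w3.npz")
print(ring(f,252,73), "cross",onz(f,(597-400)*1.28,213*1.28,.0874+.024),"h2",onz(f,(669-400)*1.28,99*1.28,.03))
for t in (0,): pass
E
```

```text
(array([ 0.46992288, -0.25753961]), np.float64(0.03818184899560031), 1625) cross [ 0.55938674 -0.25124013  0.1114    ] h2 [ 0.496102   -0.19348801  0.03      ]
```

Emit:
drive_tool:
  increments:
    - {"dx":0.002,"dy":0,"dz":0.03,"yaw":0,"claw":0.6}
    - {"dx":0.002,"dy":0,"dz":0.05,"yaw":0,"claw":0.6}
    - {"dx":0.002,"dy":0,"dz":0.065,"yaw":0,"claw":0.6}
    - {"dx":0.002,"dy":0,"dz":0.075,"yaw":0,"claw":0.6}
    - {"dx":0.002,"dy":0,"dz":0.08,"yaw":0,"claw":0.6}
    - {"dx":0.002,"dy":0,"dz":0.08,"yaw":0,"claw":0.6}

```text
time_s: 6.03
position: [0.561, -0.2514, 0.062]
ee_rot: [-0.032, 0.999, 0.0, -0.0]
ft_force: [0.6, 0.4, -2.1]
finger_gap: 0.0611
grasp_force: 20.0
```

Emit:
drive_tool:
  increments:
    - {"dx":0,"dy":0,"dz":0.003,"yaw":0,"claw":0.6}
    - {"dx":0,"dy":0,"dz":0.006,"yaw":0,"claw":0.6}
    - {"dx":0,"dy":0,"dz":0.006,"yaw":0,"claw":0.6}

```text
time_s: 6.28
position: [0.5616, -0.2515, 0.0618]
ee_rot: [-0.032, 0.999, -0.0, 0.001]
ft_force: [-1.5, 1.5, 7.5]
finger_gap: 0.0614
grasp_force: 20.0
```

Emit:
drive_tool:
  increments:
    - {"dx":0,"dy":0,"dz":0,"yaw":0,"claw":0.3}
    - {"dx":0,"dy":0,"dz":0,"yaw":0,"claw":0.1}
    - {"dx":0,"dy":0,"dz":0,"yaw":0,"claw":0.1}
    - {"dx":0,"dy":0,"dz":-0.1,"yaw":0,"claw":0.1}
    - {"dx":0,"dy":0,"dz":-0.2,"yaw":0,"claw":0.1}
    - {"dx":0,"dy":0,"dz":-0.3,"yaw":0,"claw":0.1}
    - {"dx":0,"dy":0,"dz":-0.4,"yaw":0,"claw":0}
    - {"dx":0,"dy":0,"dz":-0.5,"yaw":0,"claw":0}
    - {"dx":0,"dy":0,"dz":-0.53,"yaw":0,"claw":0}
    - {"dx":0,"dy":0,"dz":-0.53,"yaw":0,"claw":0}

```text
time_s: 7.12
position: [0.5623, -0.2522, 0.2223]
ee_rot: [-0.032, 0.999, -0.002, 0.003]
ft_force: [-0.5, -0.8, 0.5]
finger_gap: 0.0916
grasp_force: 0.0
```

```bash
python3 - <<'E'
from h import *
from cell import *
s=sense();go(s,[.735,.095,.22],90)
E
```

```text
pos [ 0.5623 -0.2522  0.2223] yaw 93.71 t 7.12 gap 0.0916 F [-0.5 -0.8  0.5] j6 -2.18
-> dx dy dz [-0.6493  1.1176  0.0072] yaw 0.0206
```

Emit:
drive_tool:
  increments:
    - {"dx":-0.3,"dy":0.56,"dz":0,"yaw":0,"claw":0}
    - {"dx":-0.3,"dy":0.56,"dz":0,"yaw":0,"claw":0}
    - {"dx":-0.3,"dy":0.56,"dz":0,"yaw":0,"claw":0}
    - {"dx":-0.3,"dy":0.56,"dz":0,"yaw":0,"claw":0}
    - {"dx":-0.3,"dy":0.56,"dz":0,"yaw":0,"claw":0}
    - {"dx":-0.3,"dy":0.56,"dz":0,"yaw":0,"claw":0}

```text
time_s: 7.62
position: [0.6407, -0.0725, 0.2165]
ee_rot: [-0.035, 0.999, 0.001, -0.001]
ft_force: [0.7, 0.3, 0.4]
finger_gap: 0.0918
grasp_force: 0.0
```

Emit:
drive_tool:
  increments:
    - {"dx":-0.35,"dy":0.557,"dz":0.007,"yaw":0.0206,"claw":0}
    - {"dx":-0.35,"dy":0.557,"dz":0.007,"yaw":0.0206,"claw":0}
    - {"dx":-0.35,"dy":0.557,"dz":0.007,"yaw":0.0206,"claw":0}
    - {"dx":-0.35,"dy":0.557,"dz":0.007,"yaw":0.0206,"claw":0}
    - {"dx":-0.35,"dy":0.557,"dz":0.007,"yaw":0.0206,"claw":0}
    - {"dx":-0.35,"dy":0.557,"dz":0.007,"yaw":0.0206,"claw":0}
    - {"dx":-0.35,"dy":0.557,"dz":0.007,"yaw":0.0206,"claw":0}
    - {"dx":-0.35,"dy":0.557,"dz":0.007,"yaw":0.0206,"claw":0}

```text
time_s: 8.28
position: [0.7335, 0.0944, 0.2152]
ee_rot: [0.0, 1.0, -0.0, -0.002]
ft_force: [0.0, -0.6, 0.6]
finger_gap: 0.092
grasp_force: 0.0
```

```bash
python3 - <<'E'
from h import *
from cell import *
f=grab_frame("wrist");np.savez("w4.npz",**f);s=sense();go(s,s["position"],90)
g=grab_frame("top");np.savez("t4.npz",**g)
p=pix(f,[.6775,.096,.078]);print(p)
octa(f,*p,.078,.033,"pics/oct4.png")
a=cv2.resize(cv2.imread("pics/oct4.png"),(500,500));b=cv2.resize(g["image"][150:280,310:400],(300,500));cv2.imwrite("pics/c4.png",np.hstack([a,b]))
E
```

```text
pos [0.7335 0.0939 0.216 ] yaw 89.92 t 8.33 gap 0.0921 F [ 0.7 -0.9  0.2] j6 -1.55
-> dx dy dz [0. 0. 0.] yaw -0.0004
[253.65322029 124.6703911 ]
(786, 774, 3) 189 55
centroid [0.6768 0.0928] area mm2 2891.4703436350824
widths [(0, 62.7), (5, 62.3), (10, 61.4), (15, 60.1), (20, 58.2), (25, 57.0), (30, 57.2), (35, 58.6), (40, 59.7), (45, 60.4), (50, 60.8), (55, 60.9), (60, 60.9), (65, 60.7), (70, 60.4), (75, 60.1), (80, 59.7), (85, 59.4), (90, 60.2), (95, 61.0), (100, 61.5), (105, 61.5), (110, 61.1), (115, 60.9), (120, 61.3), (125, 62.0), (130, 63.5), (135, 64.6), (140, 65.6), (145, 66.0), (150, 66.2), (155, 65.9), (160, 65.5), (165, 65.1), (170, 64.5), (175, 63.9)]
```

View pics/c4.png

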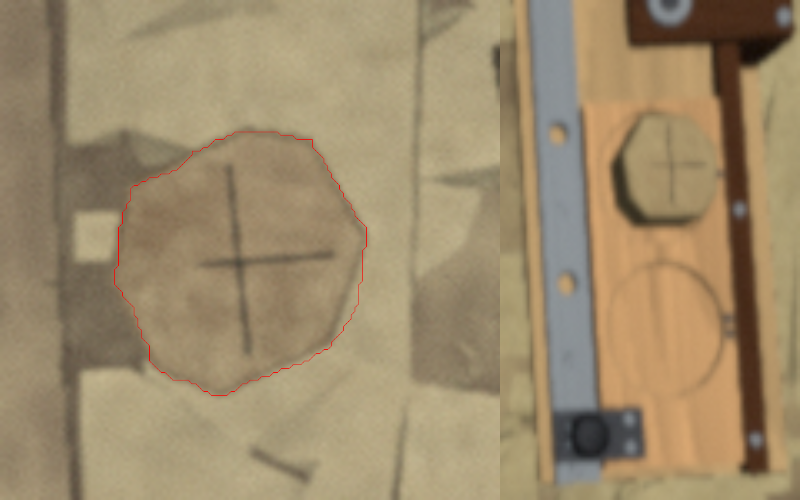

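The low blank is outlined well, with its cross at (240,263) in the left panel and 58 mm flats whose normal is near 26°. The right panel shows the tall blank seated inside ring one, with the pin still in hole 1.

```bash
python3 - <<'E'
from h import *
from cell import *
f=np.load("w4.npz");c=onz(f,250.9,123.9,.078);print(c);s=sense();go(s,[(c[0]+.6768)/2,(c[1]+.0928)/2,.065],26)
E
```

```text
[0.67679825 0.09344915 0.078     ]
pos [0.7336 0.0936 0.2166] yaw 89.89 t 8.38 gap 0.0917 F [-0.2 -0.6  0.3] j6 -1.55
-> dx dy dz [ 0.1887 -0.0019  0.5057] yaw 0.3549
```

Emit:
drive_tool:
  increments:
    - {"dx":0.19,"dy":-0.002,"dz":0.1,"yaw":0.355,"claw":0}
    - {"dx":0.19,"dy":-0.002,"dz":0.2,"yaw":0.355,"claw":0}
    - {"dx":0.19,"dy":-0.002,"dz":0.25,"yaw":0.355,"claw":0}
    - {"dx":0.19,"dy":-0.002,"dz":0.25,"yaw":0.355,"claw":0}
    - {"dx":0.19,"dy":-0.002,"dz":0.25,"yaw":0.355,"claw":0}
    - {"dx":0.19,"dy":-0.002,"dz":0.25,"yaw":0.355,"claw":0}
    - {"dx":0.19,"dy":-0.002,"dz":0.25,"yaw":0.355,"claw":0}
    - {"dx":0.19,"dy":-0.002,"dz":0.25,"yaw":0.355,"claw":0}
    - {"dx":0.19,"dy":-0.002,"dz":0.3,"yaw":0.355,"claw":0}
    - {"dx":0.19,"dy":-0.002,"dz":0.38,"yaw":0.355,"claw":0}
    - {"dx":0.19,"dy":-0.002,"dz":0.44,"yaw":0.355,"claw":0}
    - {"dx":0.19,"dy":-0.002,"dz":0.44,"yaw":0.355,"claw":0}

```text
time_s: 9.38
position: [0.6743, 0.0932, 0.0815]
ee_rot: [0.53, 0.848, -0.002, -0.003]
ft_force: [-0.5, -0.2, -0.7]
finger_gap: 0.092
grasp_force: 0.0
```

```bash
python3 - <<'E'
from h import *
from cell import *
go(sense(),[.6768,.0932,.065],26)
E
```

```text
pos [0.6743 0.0932 0.0815] yaw 25.98 t 9.38 gap 0.092 F [-0.5 -0.2 -0.7] j6 -0.43
-> dx dy dz [-0.0037  0.0078  0.0548] yaw -0.0001
```

Emit:
drive_tool:
  increments:
    - {"dx":-0.004,"dy":0.008,"dz":0.03,"yaw":0,"claw":0}
    - {"dx":-0.004,"dy":0.008,"dz":0.055,"yaw":0,"claw":0}
    - {"dx":-0.004,"dy":0.008,"dz":0.055,"yaw":0,"claw":0}
    - {"dx":-0.004,"dy":0.008,"dz":0.055,"yaw":0,"claw":0.3}
    - {"dx":-0.004,"dy":0.008,"dz":0.055,"yaw":0,"claw":0.38}
    - {"dx":-0.004,"dy":0.008,"dz":0.055,"yaw":0,"claw":0.5}
    - {"dx":-0.004,"dy":0.008,"dz":0.055,"yaw":0,"claw":0.6}
    - {"dx":-0.004,"dy":0.008,"dz":0.055,"yaw":0,"claw":0.6}
    - {"dx":-0.004,"dy":0.008,"dz":0.055,"yaw":0,"claw":0.6}
  newtons: 20

```text
time_s: 10.13
position: [0.6798, 0.095, 0.0691]
ee_rot: [0.529, 0.849, 0.0, 0.0]
ft_force: [0.5, 1.4, 2.9]
finger_gap: 0.0565
grasp_force: 19.0
```

Emit:
drive_tool:
  increments:
    - {"dx":0,"dy":0,"dz":-0.1,"yaw":0,"claw":0.6}
    - {"dx":0,"dy":0,"dz":-0.2,"yaw":0,"claw":0.6}
    - {"dx":0,"dy":0,"dz":-0.3,"yaw":0,"claw":0.6}
    - {"dx":0,"dy":0,"dz":-0.4,"yaw":0,"claw":0.6}
    - {"dx":0,"dy":0,"dz":-0.45,"yaw":0,"claw":0.6}
    - {"dx":0,"dy":0,"dz":-0.45,"yaw":0,"claw":0.6}

```text
time_s: 10.63
position: [0.6815, 0.0951, 0.2088]
ee_rot: [0.529, 0.849, 0.002, 0.004]
ft_force: [0.7, 0.7, -0.2]
finger_gap: 0.0568
grasp_force: 20.0
```

```bash
python3 - <<'E'
from h import *
from cell import *
go(sense(),[.540,-.252,.20],93.6)
E
```

```text
pos [0.6815 0.0951 0.2088] yaw 26.11 t 10.63 gap 0.0568 F [ 0.7  0.7 -0.2] j6 -0.43
-> dx dy dz [-0.8312 -0.9329  0.0251] yaw -0.375
```

Emit:
drive_tool:
  increments:
    - {"dx":-0.42,"dy":-0.47,"dz":0.01,"yaw":-0.19,"claw":0.6}
    - {"dx":-0.42,"dy":-0.47,"dz":0.01,"yaw":-0.19,"claw":0.6}
    - {"dx":-0.42,"dy":-0.47,"dz":0.01,"yaw":-0.19,"claw":0.6}
    - {"dx":-0.42,"dy":-0.47,"dz":0.01,"yaw":-0.19,"claw":0.6}
    - {"dx":-0.42,"dy":-0.47,"dz":0.01,"yaw":-0.19,"claw":0.6}
    - {"dx":-0.83,"dy":-0.93,"dz":0.02,"yaw":-0.375,"claw":0.6}
    - {"dx":-0.83,"dy":-0.93,"dz":0.02,"yaw":-0.375,"claw":0.6}
    - {"dx":-0.83,"dy":-0.93,"dz":0.02,"yaw":-0.375,"claw":0.6}
    - {"dx":-0.83,"dy":-0.93,"dz":0.02,"yaw":-0.375,"claw":0.6}
    - {"dx":-0.83,"dy":-0.93,"dz":0.02,"yaw":-0.375,"claw":0.6}
    - {"dx":-0.83,"dy":-0.93,"dz":0.02,"yaw":-0.375,"claw":0.6}
    - {"dx":-0.83,"dy":-0.93,"dz":0.02,"yaw":-0.375,"claw":0.6}

```text
time_s: 11.63
position: [0.5375, -0.2524, 0.1962]
ee_rot: [-0.029, 1.0, 0.001, -0.001]
ft_force: [-0.0, -0.4, -0.7]
finger_gap: 0.0568
grasp_force: 20.0
```

Emit:
drive_tool:
  increments:
    - {"dx":0,"dy":0,"dz":0,"yaw":0,"claw":0.6}
    - {"dx":0,"dy":0,"dz":0,"yaw":0,"claw":0.6}

```text
time_s: 11.8
position: [0.5389, -0.25, 0.1971]
ee_rot: [-0.032, 1.0, 0.001, -0.0]
ft_force: [-0.0, 0.3, -0.6]
finger_gap: 0.0566
grasp_force: 20.0
```

```bash
python3 - <<'E'
from h import *
from cell import *
f=grab_frame("wrist");np.savez("w5.npz",**f);s=sense();go(s,[.471,-.2575,.085],93.6)
print(ring(f,*pix(f,[.47,-.2575,.041])))
cv2.imwrite("pics/w5.png",cv2.resize(f["image"],(800,600),interpolation=cv2.INTER_CUBIC))
E
```

```text
pos [ 0.5391 -0.25    0.1973] yaw 93.65 t 11.85 gap 0.0565 F [-0.9  0.3 -0.6] j6 -2.2
-> dx dy dz [ 0.2279 -0.0109  0.3745] yaw 0.0003
(array([ 0.46991382, -0.25757106]), np.float64(0.03867133757823687), 716)
```

View pics/w5.png

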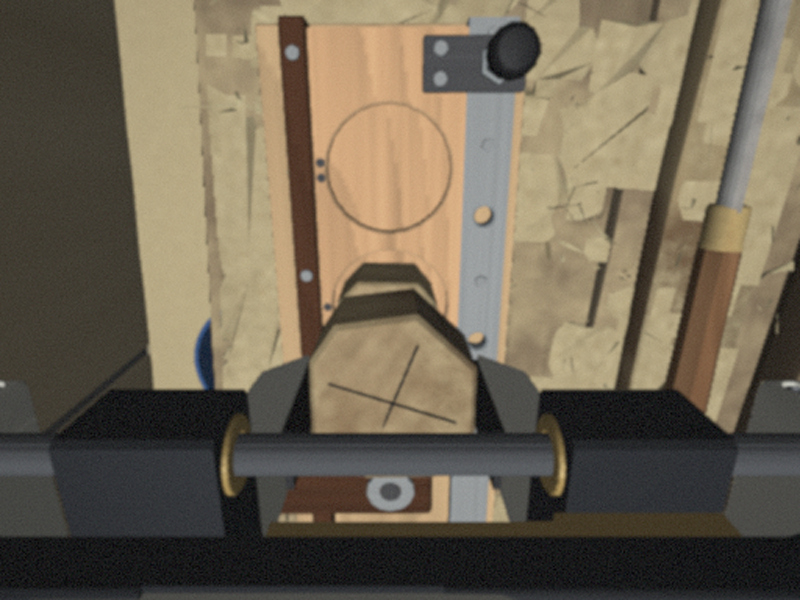

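View w5: the held low blank's cross is at (393,403), recess two's ring is centred near (389,167), the knob is at (514,50) and the next hole is at (483,215).

```bash
python3 - <<'E'
from h import *
f=np.load("w5.npz");k=.64
for n,u,v,z in[("cross",393,403,.206),("knob",514,50,.091),("knob",514,50,.085),("h2",483,215,.03),("bush",390,491,.116)]:print(n,onz(f,u*k,v*k,z).round(4))
E
```

```text
cross [ 0.537  -0.2505  0.206 ]
knob [ 0.4078 -0.1999  0.091 ]
knob [ 0.4067 -0.1986  0.085 ]
h2 [ 0.4958 -0.1931  0.03  ]
bush [ 0.6486 -0.2451  0.116 ]
```

Emit:
drive_tool:
  increments:
    - {"dx":0.12,"dy":-0.005,"dz":0,"yaw":0,"claw":0.6}
    - {"dx":0.225,"dy":-0.01,"dz":0,"yaw":0,"claw":0.6}
    - {"dx":0.225,"dy":-0.01,"dz":0.1,"yaw":0,"claw":0.6}
    - {"dx":0.225,"dy":-0.01,"dz":0.2,"yaw":0,"claw":0.6}
    - {"dx":0.225,"dy":-0.01,"dz":0.3,"yaw":0,"claw":0.6}
    - {"dx":0.225,"dy":-0.01,"dz":0.36,"yaw":0,"claw":0.6}
    - {"dx":0.225,"dy":-0.01,"dz":0.374,"yaw":0,"claw":0.6}
    - {"dx":0.225,"dy":-0.01,"dz":0.374,"yaw":0,"claw":0.6}
    - {"dx":0.225,"dy":-0.01,"dz":0.374,"yaw":0,"claw":0.6}

```text
time_s: 12.6
position: [0.4724, -0.2585, 0.0865]
ee_rot: [-0.032, 0.999, -0.0, 0.001]
ft_force: [0.8, -0.2, -0.3]
finger_gap: 0.0561
grasp_force: 20.0
```

```bash
python3 - <<'E'
from h import *
from cell import *
go(sense(),[.4718,-.2573,.0615],93.6)
E
```

```text
pos [ 0.4724 -0.2585  0.0865] yaw 93.65 t 12.6 gap 0.0561 F [ 0.8 -0.2 -0.3] j6 -2.28
-> dx dy dz [0.002  0.0041 0.0833] yaw 0.0003
```

Emit:
drive_tool:
  increments:
    - {"dx":0.002,"dy":0.003,"dz":0.03,"yaw":0,"claw":0.6}
    - {"dx":0.002,"dy":0.003,"dz":0.05,"yaw":0,"claw":0.6}
    - {"dx":0.002,"dy":0.003,"dz":0.065,"yaw":0,"claw":0.6}
    - {"dx":0.002,"dy":0.003,"dz":0.075,"yaw":0,"claw":0.6}
    - {"dx":0.002,"dy":0.003,"dz":0.083,"yaw":0,"claw":0.6}
    - {"dx":0.002,"dy":0.003,"dz":0.085,"yaw":0,"claw":0.6}
    - {"dx":0.002,"dy":0.003,"dz":0.085,"yaw":0,"claw":0.6}

```text
time_s: 13.18
position: [0.4709, -0.2578, 0.0601]
ee_rot: [-0.031, 1.0, 0.0, 0.0]
ft_force: [0.2, -0.8, -0.9]
finger_gap: 0.0569
grasp_force: 20.0
```

Emit:
drive_tool:
  increments:
    - {"dx":0,"dy":0,"dz":0.003,"yaw":0,"claw":0.6}
    - {"dx":0,"dy":0,"dz":0.006,"yaw":0,"claw":0.6}
    - {"dx":0,"dy":0,"dz":0.006,"yaw":0,"claw":0.6}

```text
time_s: 13.43
position: [0.4714, -0.2579, 0.0599]
ee_rot: [-0.031, 1.0, -0.0, 0.001]
ft_force: [-2.9, 1.6, 12.0]
finger_gap: 0.0567
grasp_force: 20.0
```

Emit:
drive_tool:
  increments:
    - {"dx":0,"dy":0,"dz":0,"yaw":0,"claw":0.3}
    - {"dx":0,"dy":0,"dz":0,"yaw":0,"claw":0.1}
    - {"dx":0,"dy":0,"dz":0,"yaw":0,"claw":0.1}
    - {"dx":0,"dy":0,"dz":-0.1,"yaw":0,"claw":0.1}
    - {"dx":0,"dy":0,"dz":-0.2,"yaw":0,"claw":0.1}
    - {"dx":0,"dy":0,"dz":-0.3,"yaw":0,"claw":0.1}
    - {"dx":0,"dy":0.1,"dz":-0.4,"yaw":0,"claw":0}
    - {"dx":0,"dy":0.18,"dz":-0.5,"yaw":0,"claw":0}
    - {"dx":0,"dy":0.18,"dz":-0.5,"yaw":0,"claw":0}
    - {"dx":0,"dy":0.18,"dz":-0.5,"yaw":0,"claw":0}

```text
time_s: 14.27
position: [0.4682, -0.2034, 0.21]
ee_rot: [-0.032, 0.999, -0.001, 0.002]
ft_force: [-0.9, 0.3, -0.6]
finger_gap: 0.0917
grasp_force: 0.0
```

```bash
cat > knob.py <<'E'
from h import *
from cell import *
f=grab_frame("wrist");s=sense();np.savez("w6.npz",**f);go(s,s["position"])
# dark blob near expected knob
c=pix(f,[.407,-.199,.085]).astype(int);print("seed",c)
g=cv2.cvtColor(f["image"],cv2.COLOR_BGR2GRAY)
x0,y0=np.maximum(c-45,0);sub=g[y0:c[1]+45,x0:c[0]+45]
b=(sub<38).astype(np.uint8);n,l,st,ce=cv2.connectedComponentsWithStats(b)
for i in np.argsort(-st[1:,4])[:3]+1:
    u,v=ce[i]+[x0,y0];print("blob",st[i],(u,v),onz(f,u,v,.087).round(4))
cv2.imwrite("pics/w6.png",cv2.resize(f["image"],(800,600),interpolation=cv2.INTER_CUBIC))
E
python3 knob.py
```

```text
pos [ 0.4676 -0.2037  0.2085] yaw 93.66 t 14.32 gap 0.0922 F [ 0.8 -0.1 -0.6] j6 -2.2
-> dx dy dz [0. 0. 0.] yaw 0
seed [261 119]
blob [ 33  32  27  27 189] (np.float64(262.03703703703707), np.float64(116.72486772486772)) [ 0.4043 -0.199   0.087 ]
blob [ 0 79 10 11 34] (np.float64(220.35294117647058), np.float64(158.1470588235294)) [ 0.4435 -0.2341  0.087 ]
```

View pics/w6.png

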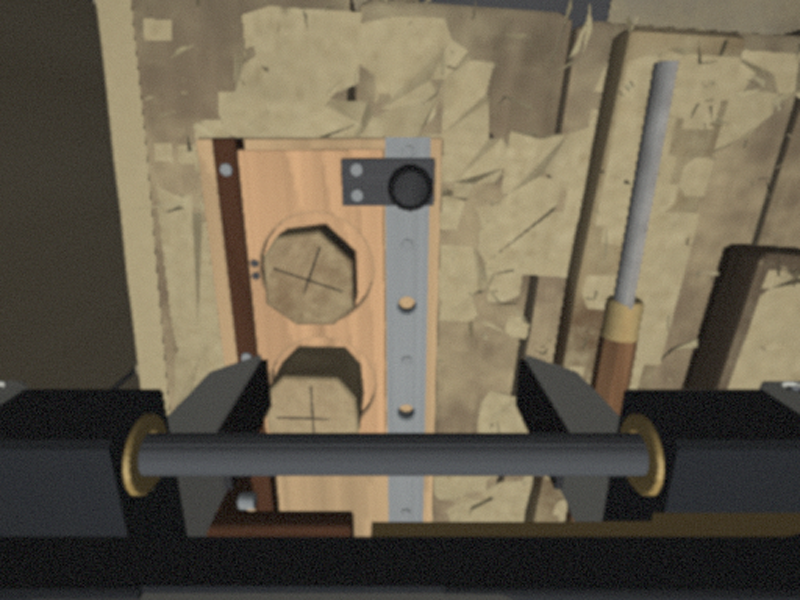

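View w6: both blanks sit inside their rings, with crosses at (312,272) and (312,418). The knob is centred at (409,187) and the next hole at (407,303).

```bash
python3 - <<'E'
from h import *
from cell import *
f=np.load("w6.npz");k=.64
print(onz(f,409*k,187*k,.087),onz(f,407*k,303*k,.03),onz(f,405*k,410*k,.03));go(sense(),[.407,-.199,.11],93.7)
E
```

```text
[ 0.4068682 -0.1990221  0.087    ] [ 0.49481359 -0.19214749  0.03      ] [ 0.58413124 -0.18711029  0.03      ]
pos [ 0.4676 -0.2037  0.2085] yaw 93.66 t 14.32 gap 0.0922 F [ 0.8 -0.1 -0.6] j6 -2.2
-> dx dy dz [0.2009 0.0289 0.3283] yaw -0.0002
```

Emit:
drive_tool:
  increments:
    - {"dx":0.1,"dy":0.015,"dz":0,"yaw":0,"claw":0.35}
    - {"dx":0.2,"dy":0.029,"dz":0.1,"yaw":0,"claw":0.4}
    - {"dx":0.2,"dy":0.029,"dz":0.2,"yaw":0,"claw":0.4}
    - {"dx":0.2,"dy":0.029,"dz":0.3,"yaw":0,"claw":0.4}
    - {"dx":0.2,"dy":0.029,"dz":0.328,"yaw":0,"claw":0.4}
    - {"dx":0.2,"dy":0.029,"dz":0.328,"yaw":0,"claw":0.4}
    - {"dx":0.2,"dy":0.029,"dz":0.328,"yaw":0,"claw":0.4}

```text
time_s: 14.9
position: [0.4072, -0.1994, 0.1097]
ee_rot: [-0.031, 1.0, 0.0, -0.001]
ft_force: [0.2, -0.7, 0.3]
finger_gap: 0.0559
grasp_force: 0.0
```

```bash
python3 - <<'E'
from h import *
from cell import *
go(sense(),[.407,-.199,.072],93.7)
E
```

```text
pos [ 0.4072 -0.1994  0.1097] yaw 93.58 t 14.9 gap 0.0559 F [ 0.2 -0.7  0.3] j6 -2.26
-> dx dy dz [0.0004 0.0013 0.1256] yaw -0.0007
```

Emit:
drive_tool:
  increments:
    - {"dx":0,"dy":0.001,"dz":0.06,"yaw":0,"claw":0.4}
    - {"dx":0,"dy":0.001,"dz":0.115,"yaw":0,"claw":0.4}
    - {"dx":0,"dy":0.001,"dz":0.126,"yaw":0,"claw":0.4}
    - {"dx":0,"dy":0.001,"dz":0.126,"yaw":0,"claw":0.5}
    - {"dx":0,"dy":0.001,"dz":0.126,"yaw":0,"claw":0.6}
    - {"dx":0,"dy":0.001,"dz":0.126,"yaw":0,"claw":0.7}
    - {"dx":0,"dy":0.001,"dz":0.126,"yaw":0,"claw":0.85}
    - {"dx":0,"dy":0.001,"dz":0.126,"yaw":0,"claw":0.85}
    - {"dx":0,"dy":0.001,"dz":0.126,"yaw":0,"claw":0.85}
  newtons: 40

```text
time_s: 15.65
position: [0.4073, -0.1983, 0.0726]
ee_rot: [-0.031, 1.0, 0.0, 0.0]
ft_force: [-0.2, 3.2, 2.8]
finger_gap: 0.0237
grasp_force: 40.0
```

Emit:
drive_tool:
  increments:
    - {"dx":0,"dy":0,"dz":-0.01,"yaw":0,"claw":0.85}
    - {"dx":0,"dy":0,"dz":-0.02,"yaw":0,"claw":0.85}
    - {"dx":0,"dy":0,"dz":-0.03,"yaw":0,"claw":0.85}
    - {"dx":0,"dy":0,"dz":-0.04,"yaw":0,"claw":0.85}
    - {"dx":0,"dy":0,"dz":-0.05,"yaw":0,"claw":0.85}
    - {"dx":0,"dy":0,"dz":-0.055,"yaw":0,"claw":0.85}
    - {"dx":0,"dy":0,"dz":-0.055,"yaw":0,"claw":0.85}

```text
time_s: 16.23
position: [0.407, -0.1983, 0.0891]
ee_rot: [-0.031, 1.0, 0.0, -0.0]
ft_force: [1.3, 4.0, 1.1]
finger_gap: 0.0239
grasp_force: 40.0
```

Emit:
drive_tool:
  increments:
    - {"dx":-0.01,"dy":0.003,"dz":0,"yaw":0,"claw":0.85}
    - {"dx":-0.025,"dy":0.003,"dz":0,"yaw":0,"claw":0.85}
    - {"dx":-0.04,"dy":0.003,"dz":0,"yaw":0,"claw":0.85}
    - {"dx":-0.04,"dy":0.003,"dz":0,"yaw":0,"claw":0.85}

```text
time_s: 16.57
position: [0.4199, -0.1973, 0.0888]
ee_rot: [-0.031, 1.0, -0.0, 0.0]
ft_force: [-1.2, 1.1, 1.7]
finger_gap: 0.0236
grasp_force: 40.0
```

Emit:
drive_tool:
  increments:
    - {"dx":-0.03,"dy":0,"dz":0,"yaw":0,"claw":0.85}
    - {"dx":-0.06,"dy":0,"dz":0,"yaw":0,"claw":0.85}
    - {"dx":-0.09,"dy":0,"dz":0,"yaw":0,"claw":0.85}
    - {"dx":-0.12,"dy":0,"dz":0,"yaw":0,"claw":0.85}
    - {"dx":-0.15,"dy":0,"dz":0,"yaw":0,"claw":0.85}
    - {"dx":-0.18,"dy":0,"dz":0,"yaw":0,"claw":0.85}
    - {"dx":-0.21,"dy":0,"dz":0,"yaw":0,"claw":0.85}
    - {"dx":-0.235,"dy":0,"dz":0,"yaw":0,"claw":0.85}
    - {"dx":-0.25,"dy":0,"dz":0,"yaw":0,"claw":0.85}
    - {"dx":-0.257,"dy":0,"dz":0,"yaw":0,"claw":0.85}
    - {"dx":-0.257,"dy":0,"dz":0,"yaw":0,"claw":0.85}
    - {"dx":-0.257,"dy":0,"dz":0,"yaw":0,"claw":0.85}

```text
time_s: 17.57
position: [0.4969, -0.1921, 0.0886]
ee_rot: [-0.031, 1.0, -0.0, 0.001]
ft_force: [3.2, 0.7, -3.6]
finger_gap: 0.024
grasp_force: 40.0
```

```bash
python3 - <<'E'
from h import *
from cell import *
go(sense(),[.4968,-.1925,.089],93.7)
f=grab_frame("wrist");np.savez("w7.npz",**f)
# strip holes still visible? hole 1 expected
h1=pix(f,[.4055,-.1985,.03]);print(h1)
hsv=cv2.cvtColor(f["image"],cv2.COLOR_BGR2HSV);x,y=h1.astype(int);a=hsv[max(y-20,0):y+20,x-20:x+20]
b=((a[...,1]>70)).astype(np.uint8);n,l,st,ce=cv2.connectedComponentsWithStats(b)
for i in range(1,n):
    if st[i,4]>15:print(st[i],onz(f,*(ce[i]+[x-20,max(y-20,0)]),.03).round(4))
E
```

```text
pos [ 0.4969 -0.1921  0.0886] yaw 93.59 t 17.57 gap 0.024 F [ 3.2  0.7 -3.6] j6 -2.15
-> dx dy dz [ 0.0004 -0.0014 -0.0014] yaw -0.0006
[250.98414035  80.27406814]
[ 12  13  18  19 272] [ 0.4065 -0.1987  0.03  ]
```

Emit:
drive_tool:
  increments:
    - {"dx":0,"dy":0,"dz":0.008,"yaw":0,"claw":0.85}
    - {"dx":0,"dy":0,"dz":0.016,"yaw":0,"claw":0.85}
    - {"dx":0,"dy":0,"dz":0.024,"yaw":0,"claw":0.85}
    - {"dx":0,"dy":0,"dz":0.032,"yaw":0,"claw":0.85}
    - {"dx":0,"dy":0,"dz":0.032,"yaw":0,"claw":0.85}

```text
time_s: 18.03
position: [0.4959, -0.1922, 0.0786]
ee_rot: [-0.031, 1.0, 0.0, -0.0]
ft_force: [3.0, 1.4, -0.8]
finger_gap: 0.0241
grasp_force: 40.0
```

Emit:
drive_tool:
  increments:
    - {"dx":0,"dy":0,"dz":0.008,"yaw":0,"claw":0.85}
    - {"dx":0,"dy":0,"dz":0.014,"yaw":0,"claw":0.85}
    - {"dx":0,"dy":0,"dz":0.02,"yaw":0,"claw":0.85}
    - {"dx":0,"dy":0,"dz":0.026,"yaw":0,"claw":0.85}
    - {"dx":0,"dy":0,"dz":0.026,"yaw":0,"claw":0.85}

```text
time_s: 18.45
position: [0.4959, -0.1922, 0.0711]
ee_rot: [-0.031, 1.0, 0.0, -0.0]
ft_force: [1.4, 2.5, 2.1]
finger_gap: 0.0237
grasp_force: 40.0
```

Emit:
drive_tool:
  increments:
    - {"dx":0,"dy":0,"dz":0.004,"yaw":0,"claw":0.85}
    - {"dx":0,"dy":0,"dz":0.008,"yaw":0,"claw":0.85}
    - {"dx":0,"dy":0,"dz":0.008,"yaw":0,"claw":0.85}
  newtons: 50

```text
time_s: 18.7
position: [0.496, -0.1922, 0.0705]
ee_rot: [-0.031, 1.0, -0.0, 0.0]
ft_force: [-3.1, 5.0, 17.8]
finger_gap: 0.0239
grasp_force: 50.0
```

Emit:
drive_tool:
  increments:
    - {"dx":0,"dy":0,"dz":0.003,"yaw":0,"claw":0.85}
    - {"dx":0,"dy":0,"dz":0.003,"yaw":0,"claw":0.85}
    - {"dx":0,"dy":0,"dz":0.003,"yaw":0,"claw":0.85}
    - {"dx":0,"dy":0,"dz":0.003,"yaw":0,"claw":0.85}
    - {"dx":0,"dy":0,"dz":0.003,"yaw":0,"claw":0.85}
    - {"dx":0,"dy":0,"dz":0.003,"yaw":0,"claw":0.85}

```text
time_s: 19.2
position: [0.4961, -0.1923, 0.0704]
ee_rot: [-0.032, 1.0, -0.0, 0.001]
ft_force: [-4.7, 6.1, 25.0]
finger_gap: 0.024
grasp_force: 50.0
```

```bash
python3 - <<'E'
from h import *
from cell import *
go(sense(),[.4968,-.1925,.0705],93.7)
f=grab_frame("side");g=np.load("side0.npz")
# dark knob pixels and tall blank location in side view
for p in([.497,-.193,.08],[.4073,-.1985,.082]):
    x,y=pix(g,p).astype(int);print((x,y),[(int((cv2.cvtColor(np.ascontiguousarray(q["image"]),cv2.COLOR_BGR2GRAY)[y-8:y+8,x-8:x+8]<60).sum())) for q in(g,f)])
d=cv2.absdiff(f["image"],np.ascontiguousarray(g["image"])).max(2)
print("bystander diff",[int((d[a:b,c:e]>40).sum()) for a,b,c,e in((187,206,165,270),(240,275,155,285),(243,285,292,335))])
E
```

```text
pos [ 0.4961 -0.1923  0.0704] yaw 93.61 t 19.2 gap 0.024 F [-4.7  6.1 25. ] j6 -2.15
-> dx dy dz [-0.0024 -0.001  -0.0004] yaw -0.0005
(np.int64(277), np.int64(164)) [0, 0]
(np.int64(308), np.int64(164)) [58, 68]
bystander diff [193, 0, 0]
```

```bash
python3 - <<'E'
from h import *
from cell import *
f=grab_frame("side");g=np.load("side0.npz")
for im in(np.ascontiguousarray(g["image"]),f["image"]):
    h=cv2.cvtColor(im,cv2.COLOR_BGR2HSV);s=h[184:210,160:275];m=((s[...,0]<14)&(s[...,1]>120)).astype(np.uint8)
    y,x=np.nonzero(m);print(len(x),x.min()+160,x.max()+160,x.mean()+160,y.mean()+184)
d=cv2.absdiff(f["image"],np.ascontiguousarray(g["image"])).max(2)[187:206,165:270]>40
y,x=np.nonzero(d);print(np.percentile(y,[0,50,100])+187,np.percentile(x,[0,50,100])+165)
E
```

```text
78 167 266 211.8846153846154 194.25641025641025
83 168 266 215.56626506024097 195.09638554216866
[189. 202. 205.] [172. 256. 269.]
```

```bash
python3 -c "
from cell import *
print(job_done())"
```

```text
the job is handed in; nothing more can be done
None
```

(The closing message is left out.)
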